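# Set a needle valve two turns off its seat and hold it there

## Task

Two needle valves stand on the bench; on the one with the larger handwheel, take the upright handle on the wheel's rim and screw the valve shut, clockwise from above, until it comes up against its stop. Then back it off exactly two full turns and finish with the gripper still holding that handle, the wheel at rest. Leave the smaller valve's wheel and the other things on the bench as they are.

Things in the scene. Friction and masses are not known exactly. Their poses are not given: they have to be found in the camera images.
- big_wheel (a joint): turn of the larger handwheel about its vertical axis, rad: 0 at the closed stop, grows counterclockwise seen from above (opening), 6.283 a turn; hard stops at 0 and 18.85, felt but not seen. Starts 0.4 to 0.9 turns open. Steady friction 0.12 N m (about 2.2 N at the handle), no spring, stays where it is left
- big_valve: the larger needle valve, fixed to the bench: aluminium plate 130 x 86 x 10 mm with a brass body and two capped ports along its x axis, vertical stem in the middle and a dark steel handwheel on top. Origin: centre of the plate's underside, on the wheel's axis; z up
- big_hub (a point): centre of the larger handwheel, on its vertical axis, 80 mm above the bench; fixed, axes of big_valve. The wheel is 121 mm over all, its rim 11 mm thick with its middle at this height; the hub nut in the middle stands 10 mm above this point and nothing on the valve but the handle stands higher
- big_handle: upright black handle on the larger wheel's rim, 22 mm in diameter, 48 mm tall, slightly tapered at both ends. Origin: centre of its underside, 12 mm above and 55 mm out from big_hub. Goes round with the wheel (at joint value 0 it lies toward big_valve's +x) and revolves freely on its own pin: its x, y axes mean nothing and a gripper holding it can keep its own direction as it goes round
- small_valve: the smaller needle valve, same make, fixed to the bench, to be left alone: plate 110 x 74 mm, wheel 83 mm over all at 72 mm height. Origin: centre of the plate's underside. Which of the two valves stands left and which right varies
- small_handle: the upright handle of the smaller wheel, 18 mm in diameter, 48 mm tall, 36 mm from its axis; origin: centre of its underside, 84 mm above the bench. Not to be moved
- hex_key: black hex key, 26 x 74 x 7 mm, lying between the valves; bystander
- tape_kapton: roll of amber tape, 76 mm across, 12 mm high, lying behind the valves; bystander
- flux_bottle: brown dropper bottle, 35 mm across, 95 mm high, standing behind the valves; bystander
- solder_reel: blue reel, 74 x 56 x 43 mm, left of the valves; bystander

How it is judged:
By the outcome, as a careful person would: the job done as asked, in the order asked, and still so for the second after the job is handed in, while the arm keeps its last pose, push and grip.
It also fails if it takes over 67 s, if anything falls off the work surface, if the arm or the gripper's body presses on something with over 40 N, if the wrist force passes 120 N, or if a joint passes its speed limit or range.

## Robot

A 7-joint arm with a two-finger parallel gripper is mounted at the origin on a cart in front of the work surface, level with it; the furniture and walls round the work are solid. World frame = base frame: x ahead of the robot, y to its left, z up, the work surface at z = 0. Lengths are in m, angles in rad, forces in N, time in s.
With the tool pointing down it reaches from about 0.4 to 0.85 m from the base axis. Payload 10.4 kg.
Tool frame: the origin (TCP) lies at the centre of the arm's flange, where the gripper is bolted on; the fingertips stand 182 mm ahead of it and the grasp point (between the pads) lies 164 mm ahead of it; z points along the fingers, y is the line along which they close (so a half turn about z gives the same grasp; the last joint's range is limited). The gripper opens to 87 mm and grips with 3 to 60 N. Pads are 19 mm wide; open, the fingers measure 117 mm over their backs; the gripper's body (75 mm by 190 mm) begins 51 mm behind the grasp point.
Start: joints at [-1.163, 0.332, -0.065, 1.46, 0.022, 1.35, -0.088], TCP at [0.261, 0.568, 0.405] pointing down, gripper open.
Joint ranges: [-2.6, 2.6], [-0.5, 2.12], [-1.47, 1.34], [0.16, 2.42], [-1.27, 4.41], [0.06, 2.06], [-2.6, 2.6]. Speed limits (rad/s): [2.22, 2.22, 2.79, 2.79, 3.14, 3.14, 3.14].

## Interface

Orientations are given as a rotation vector (axis times angle).
In Python, from plant import arm, imaging gives the robot as it stands.
- The arm moves only by the shell command python3 -m inch 'ROWS' [FORCE]. ROWS is JSON, a list that holds one entry, the list of rows, each a list of 5 numbers: the closure, from -1 (fully open) to 1 (shut), then the shift along the tool's x, y, z in m, then the turn about the tool's z in rad. A call has 1 to 20 rows; each row shifts and turns the commanded pose from where the row before left it, along the tool's axes as they then stand; what a row does not reach is not made up. A row lasts 1/10 s, in which the tool goes at most 50 mm and 8.59 degrees, less where a joint would pass 70% of its speed; a pose out of reach is approached as far as the arm can. A call with a gripper value outside its range is refused whole. The fingers move at their own pace and stop on an object; FORCE is the grip in N (left out, the last holds). Time passes only in rows, so rows that do not move let the fingers close. It gives the time, the measured TCP pose, the force, the opening and the grip force at its end, in the units of the state.
- arm.get_obs(): the state, without advancing time (a new reading comes with each control period).
- imaging.get_image(name): name is "scene" or "side" or "wrist"; returns a dict with "image" (400x640x3 uint8, blue, green, red), "fov_y" (degrees; the focal length in pixels is half the picture's height over the tangent of half this angle, whatever the lens; pixels are square), "cx", "cy" (the principal point, pixels), "xyz" and "orientation" of the camera in the world; the wrist camera has in their place "T_tool_cam" (4x4, takes a point from camera to tool coordinates, whose origin is the TCP and whose axes are the flange's). Camera axes: x right, y down, z forward; pixel columns grow to the right and rows downward; lengths in m; the calibration is good to about 2 mm. The wrist camera is an equidistant fisheye: a pixel r from the principal point sees the ray r / f radians off the axis. A picture is of the moment at which its call begins: read the wrist's pose just before it. There is no depth.
- arm.finish_job(): hands the job in; it is judged then, once.
The state is a dict: "time_s": time; "qpos": joint angles; "dq": joint speeds; "joint_efforts": joint torques, N m; "tcp_pos": TCP position; "orientation": TCP orientation; "force": force on the tool from outside, world axes, zero at the start; "wrist_torque": the same for the moment, N m; "opening": finger opening in m; "finger_force": force on a finger pad.
Only numpy, scipy, OpenCV 4.12 (cv2) and the standard library are available. Lean on these libraries where they do the work, as an engineer would, in place of code of your own. Each camera call takes 0.05 s, during which the arm holds its last target. There are 200 camera calls.

## Working session

There is one attempt and no reset: what is moved stays moved. The work goes in short steps, Python scripts to look and compute and a shell command to move; the robot and the scene stay as the last step left them, time stands still between calls to the robot, and variables do not carry over. Pictures are saved under pics/ and viewed, at most 10 in all, crops included, and the job is handed in when it is done.

```bash
ls; mkdir -p pics; python3 - <<'E'
from plant import arm, imaging
import cv2,numpy as np
o=arm.get_obs();print(o)
for n in("scene","side"):
    d=imaging.get_image(n);cv2.imwrite(f"pics/{n}0.png",d["image"]);print({k:v for k,v in d.items() if k!="image"})
E
```

```text
pics
{'time_s': 0.0, 'qpos': array([-1.1626259 ,  0.33286774, -0.06465857,  1.46091029,  0.02159385,
        1.34990669, -0.08850131]), 'dq': array([-0.00070938,  0.00047768, -0.00106909,  0.0009196 , -0.00055798,
       -0.00171989,  0.00119485]), 'joint_efforts': array([-9.44701128e-06, -6.23264480e+01,  2.45647912e-02, -3.89886975e+01,
       -6.13251259e-02,  3.99833685e-02,  1.41831092e-04]), 'tcp_pos': array([0.26094489, 0.56778596, 0.40397105]), 'orientation': array([-6.71417051e-01, -3.06877262e+00,  2.16506600e-03]), 'force': array([ 0.11623515, -0.09063197, -0.32420211]), 'wrist_torque': array([-0.00908581,  0.01269776, -0.02234156]), 'finger_force': 0.0, 'opening': 0.08694474139862259}
{'fov_y': 55.657424837191364, 'cx': 317.7039429633456, 'cy': 199.10880505796152, 'xyz': array([0.03912067, 0.51775974, 0.49114916]), 'orientation': array([-0.92807956,  2.19027756, -1.31886086])}
{'fov_y': 51.75406777369593, 'cx': 312.67181993135813, 'cy': 198.23827492950605, 'xyz': array([ 0.51801014, -0.75105034,  0.61366977]), 'orientation': array([-2.16089918,  0.10257919, -0.05734341])}
```

View pics/scene0.png

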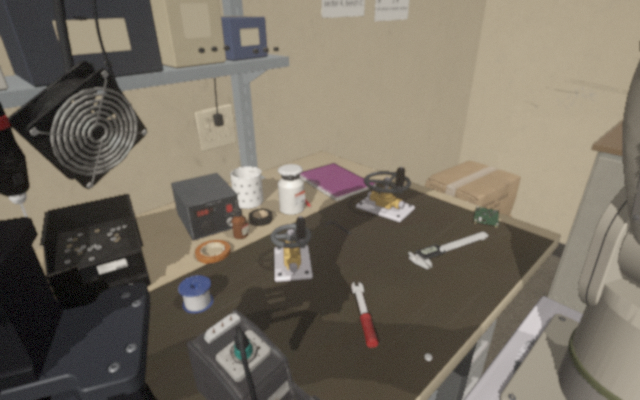

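View pics/side0.png

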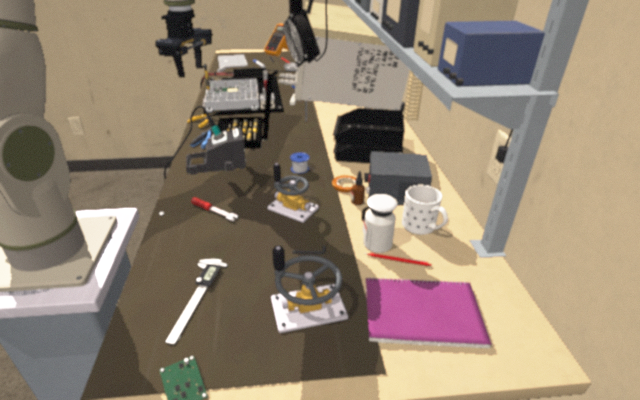

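The larger valve is the nearer one in the side view: handle at about (279,258), hub at (309,278). In the scene view its handle is at (401,175) and its wheel at (387,182). The smaller valve is on the left. Next I triangulate.

```bash
cat > h.py <<'E'
from plant import arm, imaging
import cv2,numpy as np
from scipy.spatial.transform import Rotation as R
def ray(d,u,v,obs=None):
    f=200/np.tan(np.radians(d["fov_y"])/2); x=np.array([u-d["cx"],v-d["cy"]])
    if "xyz" in d:
        return np.array(d["xyz"]),R.from_rotvec(d["orientation"]).apply(np.r_[x/f,1])
    r=np.hypot(*x);t=r/f;c=np.r_[x/max(r,1e-9)*np.sin(t),np.cos(t)]
    T=np.array(d["T_tool_cam"]);Rt=R.from_rotvec(obs["orientation"])
    return Rt.apply(T[:3,3])+obs["tcp_pos"],Rt.apply(T[:3,:3]@c)
def plane(r,z): return r[0]+r[1]*(z-r[0][2])/r[1][2]
def tri(a,b):
    A=np.c_[a[1],-b[1]];s=np.linalg.lstsq(A,b[0]-a[0],rcond=None)[0]
    p,q=a[0]+s[0]*a[1],b[0]+s[1]*b[1];return (p+q)/2,np.linalg.norm(p-q)
E
python3 - <<'E'
from h import *
s=imaging.get_image("scene");d=imaging.get_image("side")
for n,a,b in(("handle",(401,176),(279,258)),("hub",(387,182),(308,277)),("smallhandle",(301,229),(277,173))):
    print(n,tri(ray(s,*a),ray(d,*b)))
print("side hub z=.08",plane(ray(d,309,279),.08),"handle z=.116",plane(ray(d,279,258),.116))
for n,im,x0,y0,x1,y1 in(("a",s["image"],340,150,430,225),("b",d["image"],255,230,365,340)):
    cv2.imwrite(f"pics/c{n}.png",cv2.resize(im[y0:y1,x0:x1],None,fx=5,fy=5,interpolation=cv2.INTER_CUBIC))
a,b=[cv2.imread(f"pics/c{n}.png") for n in "ab"]
a=cv2.resize(a,(400,333));b=cv2.resize(b,(400,400))
a=cv2.copyMakeBorder(a,0,67,0,0,cv2.BORDER_CONSTANT);cv2.imwrite("pics/c.png",np.hstack([a,b]))
E
```

```text
handle (array([ 0.51043208, -0.19978255,  0.11585597]), np.float64(0.003595826532121567))
hub (array([ 0.56048684, -0.21461776,  0.07881663]), np.float64(0.004234639723247451))
smallhandle (array([0.51435174, 0.11813892, 0.10444081]), np.float64(0.0033542447259046447))
side hub z=.08 [ 0.56358488 -0.21932307  0.08      ] handle z=.116 [ 0.51195679 -0.19853504  0.116     ]
```

View pics/c.png

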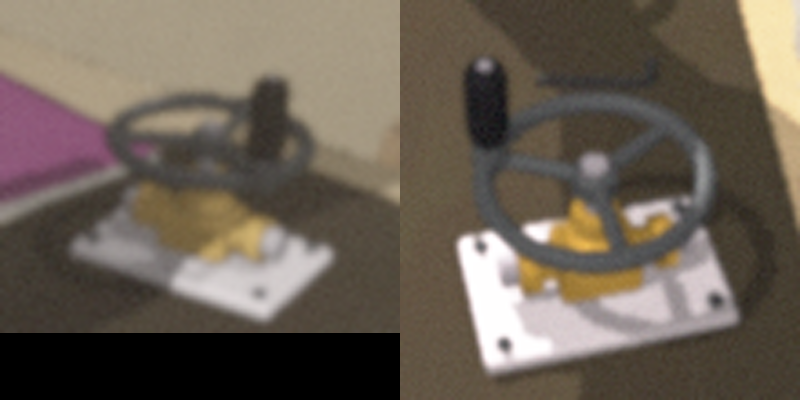

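The crop shows the larger wheel clearly, with the hub nut at about (308,275) full-frame and the handle at the robot side. That puts the hub near (0.562,-0.219) and the handle near (0.512,-0.199). The spacing is 54 mm against 55 mm given, and the heights check. I now align the tool with the world axes and travel there.

```bash
python3 -m inch '[[[-1,0,0,0,0.1425],[-1,0,0,0,0.1425],[-1,0,0,0,0.1425],[-1,0,0,0,0.1425],[-1,0,0,0,0.1425],[-1,0,0,0,0.1425],[-1,0,0,0,0.1425],[-1,0,0,0,0.1425],[-1,-0.04,0.02,0,0],[-1,-0.04,0.02,0,0],[-1,-0.04,0.02,0,0],[-1,-0.04,0.02,0,0],[-1,-0.04,0.02,0,0],[-1,-0.04,0.02,0,0],[-1,-0.04,0.02,0,0],[-1,-0.04,0.02,0,0]]]' 40
python3 -c "
from h import *
o=arm.get_obs();print(R.from_rotvec(o['orientation']).as_matrix().round(3),o['qpos'].round(2))"
```

```text
time_s: 1.8
tcp_pos: [0.4214, 0.2461, 0.4048]
orientation: [-2.221, -2.221, -0.001]
force: [1.0, -0.2, 0.8]
opening: 0.0874
finger_force: 0.0
[[-0.  1.  0.]
 [ 1.  0.  0.]
 [ 0.  0. -1.]] [-0.93  0.02  0.31  1.83 -0.01  1.3  -0.61]
```

```bash
python3 -m inch '[[[-1,-0.041,0.008,0,0],[-1,-0.041,0.008,0,0],[-1,-0.041,0.008,0,0],[-1,-0.041,0.008,0,0],[-1,-0.041,0.008,0,0],[-1,-0.041,0.008,0,0],[-1,-0.041,0.008,0,0],[-1,-0.041,0.008,0,0],[-1,-0.041,0.008,0,0],[-1,-0.041,0.008,0,0],[-1,-0.035,0.011,0,0],[-1,0,0,0,0],[-1,0,0,0,0]]]'
python3 - <<'E'
from h import *
o=arm.get_obs();d=imaging.get_image("wrist");cv2.imwrite("pics/w1.png",d["image"]);print(o['tcp_pos'],o['qpos'].round(2),d['T_tool_cam'],d['fov_y'])
E
```

```text
time_s: 3.1
tcp_pos: [0.5119, -0.1976, 0.4043]
orientation: [-2.223, -2.219, 0.002]
force: [0.8, 0.5, 0.1]
opening: 0.0871
finger_force: 0.0
[ 0.51188533 -0.19758928  0.40434825] [-0.42  0.19  0.81  1.7  -0.14  1.31  0.41] [[-1.07768769e-03 -9.51631522e-01 -3.07239784e-01  8.49442422e-02]
 [ 9.99999419e-01 -1.02805022e-03 -3.23402334e-04 -4.21648993e-04]
 [-8.09807284e-06 -3.07239954e-01  9.51632077e-01  2.01380813e-02]
 [ 0.00000000e+00  0.00000000e+00  0.00000000e+00  1.00000000e+00]] 65.70646984690485
```

View pics/w1.png

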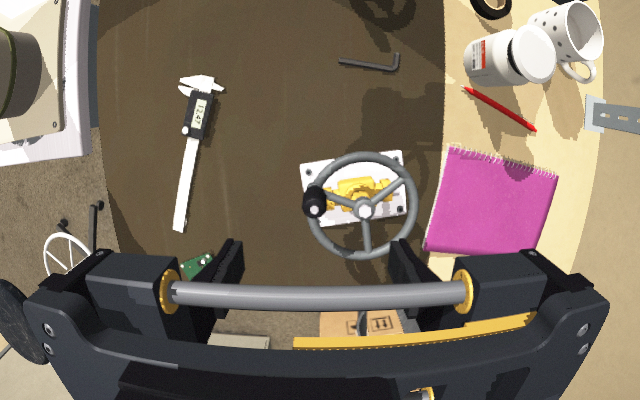

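The wrist view shows the big wheel centred at about (363,208), the hub nut at (363,210) and the black handle at about (314,202). Next: mask, cast rays and compare with the side view.

```bash
python3 - <<'E'
from h import *
o=arm.get_obs();d=imaging.get_image("wrist");s=imaging.get_image("side")
hsv=cv2.cvtColor(d["image"],cv2.COLOR_BGR2HSV)
m=((hsv[...,2]<50)).astype(np.uint8);m[:, :290]=0;m[:,335:]=0;m[:175]=0;m[225:]=0
n,l,st,c=cv2.connectedComponentsWithStats(m);k=1+st[1:,4].argmax();print("black",st[k],c[k])
# rim: grey pixels, radial extremes via ray casting on z=.08
g=((hsv[...,1]<60)&(hsv[...,2]>55)&(hsv[...,2]<150))
P=[]
yy,xx=np.nonzero(g)
for u,v in zip(xx,yy):
    if 300<u<425 and 145<v<265:
        P.append(plane(ray(d,u,v,o),.08)[:2])
P=np.array(P);c0=np.array([.5625,-.219])
for _ in range(8):
    r=np.hypot(*(P-c0).T);q=P[(r>.047)&(r<.064)]
    A=np.c_[2*q,np.ones(len(q))];x=np.linalg.lstsq(A,(q**2).sum(1),rcond=None)[0];c0=x[:2]
print("rim circle",c0,np.sqrt(x[2]+c0@c0),len(q))
print("hub",tri(ray(d,363.5,210,o),ray(s,308.4,275.4)),plane(ray(d,363.5,210,o),.09))
u,v=c[k];print("handle@.116",plane(ray(d,u,v,o),.116),tri(ray(d,u,v,o),ray(s,279,258)))
E
```

```text
black [302 187  24  33 462] [314.48917749 201.41558442]
rim circle [ 0.5607795 -0.2167881] 0.05525999881492861 2485
hub (array([ 0.56164263, -0.21562285,  0.08511778]), np.float64(0.0024501863239643974)) [ 0.55960618 -0.21393449  0.09      ]
handle@.116 [ 0.51008985 -0.19655276  0.116     ] (array([ 0.51101106, -0.19698708,  0.11460817]), np.float64(0.001857499882367496))
```

```bash
python3 -m inch '[[[-1,0.001,-0.001,0.03,0],[-1,0,0,0.03,0],[-1,0,0,0.03,0],[-1,0,0,0.02,0],[-1,0,0,0.012,0],[-1,0,0,0,0],[1,0,0,0,0],[1,0,0,0,0],[1,0,0,0,0],[1,0,0,0,0],[1,0,0,0,0],[1,0,0,0,0],[1,0,0,0,0],[1,0,0,0,0],[1,0,0,0,0],[1,0,0,0,0]]]' 40
```

```text
time_s: 4.85
tcp_pos: [0.5106, -0.1961, 0.2826]
orientation: [-2.221, -2.22, 0.001]
force: [-3.9, 0.9, 3.5]
opening: 0.0208
finger_force: 40.0
```

```bash
cat > steps.py <<'E'
import sys,numpy as np
# start pos x y, centre, radius, a0, step, n : prints rows (tool dx=dY, dy=dX), first row corrects from the given start
x,y,cx,cy,r,a0,st,n=map(float,sys.argv[1:])
p=np.array([x,y]).round(4);print(np.degrees(np.arctan2(y-cy,x-cx)),np.hypot(x-cx,y-cy))
for i in range(1,int(n)+1):
    a=np.radians(a0+st*i);q=np.array([cx+r*np.cos(a),cy+r*np.sin(a)]);e=(q-p).round(4);p=p+e
    print(f"[1,{e[1]:.4f},{e[0]:.4f},0,0]",end=",")
E
python3 steps.py .5106 -.1961 .561 -.2165 .0545 158 -10 10
```

```text
157.96377305985456 0.05437205164420412
[1,0.0085,0.0042,0,0],[1,0.0076,0.0057,0,0],[1,0.0064,0.0069,0,0],[1,0.0052,0.0080,0,0],[1,0.0037,0.0088,0,0],[1,0.0022,0.0092,0,0],[1,0.0005,0.0095,0,0],[1,-0.0012,0.0094,0,0],[1,-0.0028,0.0091,0,0],[1,-0.0043,0.0085,0,0],
```

```bash
python3 -m inch '[[[1,0.0085,0.0042,0,0],[1,0.0076,0.0057,0,0],[1,0.0064,0.0069,0,0],[1,0.0052,0.0080,0,0],[1,0.0037,0.0088,0,0],[1,0,0,0,0],[1,0,0,0,0]]]'
python3 -m inch '[[[1,0.0022,0.0092,0,0],[1,0.0005,0.0095,0,0],[1,-0.0012,0.0094,0,0],[1,-0.0028,0.0091,0,0],[1,-0.0043,0.0085,0,0],[1,0,0,0,0],[1,0,0,0,0]]]'
python3 steps.py .5805 -.1656 .561 -.2165 .0545 58 -5 14
```

```text
time_s: 5.55
tcp_pos: [0.5451, -0.1639, 0.2827]
orientation: [-2.22, -2.222, -0.002]
force: [0.8, 5.1, 1.6]
opening: 0.0208
finger_force: 40.0
time_s: 6.25
tcp_pos: [0.591, -0.1702, 0.2828]
orientation: [2.22, 2.22, 0.002]
force: [4.5, 3.6, -2.8]
opening: 0.0207
finger_force: 40.0
69.03795755516038 0.05450743068610003
[1,-0.0074,0.0133,0,0],[1,-0.0030,0.0037,0,0],[1,-0.0033,0.0034,0,0],[1,-0.0036,0.0030,0,0],[1,-0.0039,0.0028,0,0],[1,-0.0041,0.0024,0,0],[1,-0.0043,0.0021,0,0],[1,-0.0045,0.0016,0,0],[1,-0.0045,0.0013,0,0],[1,-0.0047,0.0009,0,0],[1,-0.0047,0.0004,0,0],[1,-0.0048,0.0001,0,0],[1,-0.0047,-0.0004,0,0],[1,-0.0047,-0.0008,0,0],
```

```bash
python3 -m inch '[[[1,-0.0027,0.0039,0,0],[1,-0.0030,0.0037,0,0],[1,-0.0033,0.0034,0,0],[1,-0.0036,0.0030,0,0],[1,-0.0039,0.0028,0,0],[1,-0.0041,0.0024,0,0],[1,-0.0043,0.0021,0,0],[1,0,0,0,0],[1,0,0,0,0]]]'
python3 steps.py .6119 -.1952 .561 -.2165 .0545 23 -3 12
python3 -c "
from h import *
o=arm.get_obs();print(o['force'])"
```

```text
time_s: 7.15
tcp_pos: [0.6121, -0.1957, 0.2828]
orientation: [2.22, 2.219, 0.001]
force: [5.0, 1.4, -3.4]
opening: 0.0208
finger_force: 40.0
22.707729590531276 0.05517698795693721
[1,-0.0027,0.0003,0,0],[1,-0.0027,0.0009,0,0],[1,-0.0027,0.0008,0,0],[1,-0.0028,0.0006,0,0],[1,-0.0028,0.0005,0,0],[1,-0.0029,0.0003,0,0],[1,-0.0028,0.0002,0,0],[1,-0.0029,-0.0000,0,0],[1,-0.0028,-0.0001,0,0],[1,-0.0028,-0.0003,0,0],[1,-0.0029,-0.0004,0,0],[1,-0.0028,-0.0006,0,0],[ 5.0333063   1.40056327 -3.42904821]
```

```bash
for i in 1; do python3 -m inch '[[[1,-0.0027,0.0008,0,0],[1,-0.0027,0.0009,0,0],[1,-0.0027,0.0008,0,0],[1,0,0,0,0]]]'
python3 -m inch '[[[1,-0.0028,0.0006,0,0],[1,-0.0028,0.0005,0,0],[1,0,0,0,0]]]'
python3 -m inch '[[[1,-0.0029,0.0003,0,0],[1,0,0,0,0]]]'; done
```

```text
time_s: 7.55
tcp_pos: [0.6145, -0.2037, 0.2828]
orientation: [2.22, 2.22, 0.001]
force: [5.5, 2.6, -2.7]
opening: 0.021
finger_force: 40.0
time_s: 7.85
tcp_pos: [0.6156, -0.2082, 0.2827]
orientation: [-2.22, -2.222, -0.003]
force: [2.9, 7.0, 0.3]
opening: 0.0207
finger_force: 40.0
time_s: 8.05
tcp_pos: [0.616, -0.2091, 0.2826]
orientation: [-2.215, -2.221, -0.005]
force: [-2.0, 15.3, 5.0]
opening: 0.021
finger_force: 40.0
```

```bash
python3 -m inch '[[[1,-0.0015,0,0,0],[1,0,0,0,0],[1,0,0,0,0]]]'
python3 -c "
from h import *
o=arm.get_obs();print(o['tcp_pos'],o['force'])
d=imaging.get_image('wrist');cv2.imwrite('pics/w2.png',d['image'])"
```

```text
time_s: 8.35
tcp_pos: [0.6161, -0.2095, 0.2826]
orientation: [-2.213, -2.221, -0.006]
force: [-3.6, 18.4, 7.4]
opening: 0.021
finger_force: 40.0
[ 0.61608652 -0.20946009  0.28262951] [-3.57963349 18.44305104  7.37577828]
```

View pics/w2.png

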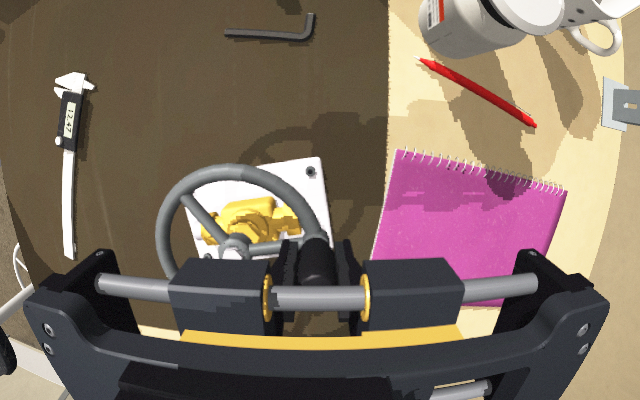

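The wheel sits at its stop: measured at about 8°, which matches the plate axis, and 18 N of reaction. The gripper still holds the handle. I refit the circle from the measured points, then back off.

```bash
python3 - <<'E'
import numpy as np
q=np.array([(.5106,-.1961),(.5451,-.1639),(.591,-.1702),(.6121,-.1957),(.6145,-.2037),(.6156,-.2082)])
A=np.c_[2*q,np.ones(6)];x=np.linalg.lstsq(A,(q**2).sum(1),rcond=None)[0];print(x[:2],np.sqrt(x[2]+x[:2]@x[:2]))
E
python3 steps.py .6158 -.2133 .561 -.2165 .055 8 10 36
```

```text
[ 0.56141681 -0.21608248] 0.05462691210523817
3.3419438572611444 0.054893351145653295
[1,0.0138,-0.0025,0,0],[1,0.0088,-0.0037,0,0],[1,0.0081,-0.0053,0,0],[1,0.0070,-0.0065,0,0],[1,0.0057,-0.0077,0,0],[1,0.0044,-0.0085,0,0],[1,0.0028,-0.0092,0,0],[1,0.0012,-0.0095,0,0],[1,-0.0005,-0.0096,0,0],[1,-0.0022,-0.0093,0,0],[1,-0.0037,-0.0088,0,0],[1,-0.0053,-0.0081,0,0],[1,-0.0065,-0.0070,0,0],[1,-0.0077,-0.0057,0,0],[1,-0.0085,-0.0044,0,0],[1,-0.0092,-0.0028,0,0],[1,-0.0095,-0.0012,0,0],[1,-0.0096,0.0005,0,0],[1,-0.0093,0.0022,0,0],[1,-0.0088,0.0037,0,0],[1,-0.0081,0.0053,0,0],[1,-0.0070,0.0065,0,0],[1,-0.0057,0.0077,0,0],[1,-0.0044,0.0085,0,0],[1,-0.0028,0.0092,0,0],[1,-0.0012,0.0095,0,0],[1,0.0005,0.0096,0,0],[1,0.0022,0.0093,0,0],[1,0.0037,0.0088,0,0],[1,0.0053,0.0081,0,0],[1,0.0065,0.0070,0,0],[1,0.0077,0.0057,0,0],[1,0.0085,0.0044,0,0],[1,0.0092,0.0028,0,0],[1,0.0095,0.0012,0,0],[1,0.0096,-0.0005,0,0],
```

```bash
python3 -m inch '[[[1,0.0045,-0.0003,0,0],[1,0.0093,-0.0022,0,0],[1,0.0088,-0.0037,0,0],[1,0.0081,-0.0053,0,0],[1,0.0070,-0.0065,0,0],[1,0.0057,-0.0077,0,0],[1,0.0044,-0.0085,0,0],[1,0.0028,-0.0092,0,0],[1,0.0012,-0.0095,0,0],[1,-0.0005,-0.0096,0,0]]]'
python3 -m inch '[[[1,-0.0022,-0.0093,0,0],[1,-0.0037,-0.0088,0,0],[1,-0.0053,-0.0081,0,0],[1,-0.0065,-0.0070,0,0],[1,-0.0077,-0.0057,0,0],[1,-0.0085,-0.0044,0,0],[1,-0.0092,-0.0028,0,0],[1,-0.0095,-0.0012,0,0],[1,-0.0096,0.0005,0,0]]]'
```

```text
time_s: 9.4
tcp_pos: [0.5526, -0.1619, 0.2827]
orientation: [2.221, 2.221, 0.001]
force: [2.6, 1.9, -1.0]
opening: 0.0213
finger_force: 40.0
time_s: 10.3
tcp_pos: [0.5065, -0.2244, 0.2828]
orientation: [2.22, 2.221, 0.003]
force: [9.8, 3.4, -5.9]
opening: 0.0215
finger_force: 40.0
```

```bash
python3 -c "
from h import *
o=arm.get_obs();print(o['qpos'].round(2),o['force'],o['tcp_pos'])"
```

```text
[-0.32  0.35  0.78  1.83 -0.28  1.07  0.56] [ 9.76265509  3.39208366 -5.89971244] [ 0.50654052 -0.22443893  0.28278078]
```

```bash
python3 -m inch '[[[1,-0.0093,0.0022,0,0],[1,-0.0088,0.0037,0,0],[1,-0.0081,0.0053,0,0],[1,-0.0070,0.0065,0,0],[1,-0.0057,0.0077,0,0],[1,-0.0044,0.0085,0,0],[1,-0.0028,0.0092,0,0],[1,-0.0012,0.0095,0,0],[1,0.0005,0.0096,0,0]]]'
python3 -m inch '[[[1,0.0022,0.0093,0,0],[1,0.0037,0.0088,0,0],[1,0.0053,0.0081,0,0],[1,0.0065,0.0070,0,0],[1,0.0077,0.0057,0,0],[1,0.0085,0.0044,0,0],[1,0.0092,0.0028,0,0],[1,0.0095,0.0012,0,0],[1,0.0096,-0.0005,0,0]]]'
python3 -c "
from h import *
o=arm.get_obs();print(o['tcp_pos'])
d=imaging.get_image('side')['image'];cv2.imwrite('pics/s2.png',cv2.resize(d[180:360,220:420],None,fx=3,fy=3))"
```

```text
time_s: 11.2
tcp_pos: [0.5679, -0.2714, 0.2826]
orientation: [-2.22, -2.219, 0.001]
force: [-4.3, 6.6, 4.4]
opening: 0.021
finger_force: 40.0
time_s: 12.1
tcp_pos: [0.6156, -0.2076, 0.2828]
orientation: [2.22, 2.222, 0.001]
force: [1.3, -2.4, -0.2]
opening: 0.0208
finger_force: 40.0
[ 0.61560488 -0.20758081  0.28277417]
```

View pics/s2.png

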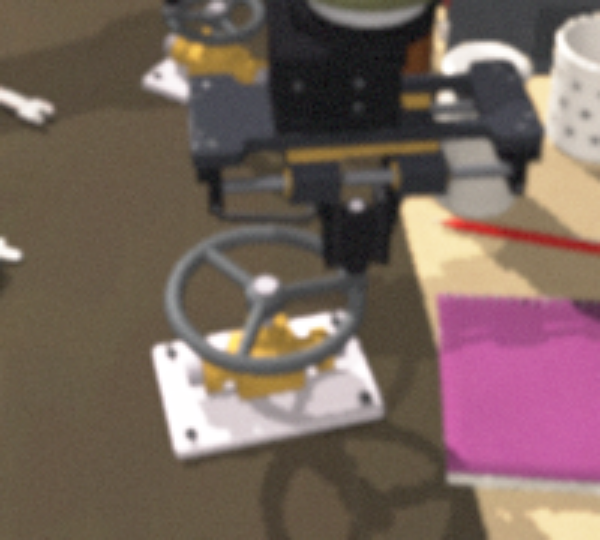

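The handle is still gripped after one turn, at crop (355,235), and the wheel is back in the stop direction. Now the second turn.

```bash
python3 -m inch '[[[1,0.0093,-0.0022,0,0],[1,0.0088,-0.0037,0,0],[1,0.0081,-0.0053,0,0],[1,0.0070,-0.0065,0,0],[1,0.0057,-0.0077,0,0],[1,0.0044,-0.0085,0,0],[1,0.0028,-0.0092,0,0],[1,0.0012,-0.0095,0,0],[1,-0.0005,-0.0096,0,0],[1,-0.0022,-0.0093,0,0],[1,-0.0037,-0.0088,0,0],[1,-0.0053,-0.0081,0,0],[1,-0.0065,-0.0070,0,0],[1,-0.0077,-0.0057,0,0],[1,-0.0085,-0.0044,0,0],[1,-0.0092,-0.0028,0,0],[1,-0.0095,-0.0012,0,0],[1,-0.0096,0.0005,0,0]]]'
python3 -m inch '[[[1,-0.0093,0.0022,0,0],[1,-0.0088,0.0037,0,0],[1,-0.0081,0.0053,0,0],[1,-0.0070,0.0065,0,0],[1,-0.0057,0.0077,0,0],[1,-0.0044,0.0085,0,0],[1,-0.0028,0.0092,0,0],[1,-0.0012,0.0095,0,0],[1,0.0005,0.0096,0,0],[1,0.0022,0.0093,0,0],[1,0.0037,0.0088,0,0],[1,0.0053,0.0081,0,0],[1,0.0065,0.0070,0,0],[1,0.0077,0.0057,0,0],[1,0.0085,0.0044,0,0],[1,0.0092,0.0028,0,0]]]'
python3 -m inch '[[[1,0.0060,0.001,0,0],[1,0.0035,0.0002,0,0],[1,0.006,-0.0003,0,0],[1,0.0025,-0.0002,0,0],[1,0,0,0,0],[1,0,0,0,0],[1,0,0,0,0]]]'
python3 -c "
from h import *
o=arm.get_obs();print(o['tcp_pos'],o['dq'].round(4))
d=imaging.get_image('wrist')['image'];a=cv2.imread('pics/w2.png');cv2.imwrite('pics/w3.png',np.hstack([a[130:330,140:420],d[130:330,140:420]]))"
```

```text
time_s: 13.95
tcp_pos: [0.5065, -0.2239, 0.2827]
orientation: [2.22, 2.222, 0.003]
force: [8.6, 3.5, -5.0]
opening: 0.0211
finger_force: 40.0
time_s: 15.55
tcp_pos: [0.6151, -0.2274, 0.2827]
orientation: [2.221, 2.22, 0.0]
force: [0.5, -2.7, -0.3]
opening: 0.0209
finger_force: 40.0
time_s: 16.25
tcp_pos: [0.6157, -0.209, 0.2828]
orientation: [-2.22, -2.222, -0.003]
force: [4.4, 3.2, -1.2]
opening: 0.0211
finger_force: 40.0
[ 0.6156571  -0.20895827  0.28277734] [-0.001  -0.0003 -0.0008 -0.0012  0.0003  0.0004  0.0009]
```

View pics/w3.png

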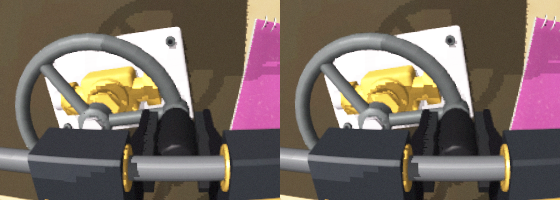

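The wheel's spokes and the handle match the picture at the stop, and the tool is back within 0.7 mm of that pose after two turns, at rest with the grip on.

```bash
python3 -c "
from plant import arm
print(arm.finish_job())"
```

```text
the job is handed in; nothing more can be done
None
```

I screwed the larger valve shut against its stop and backed it off two full turns, to within about 1°. I handed the job in at about 16 s with the gripper still holding the handle and the wheel at rest, and nothing else on the bench was touched.

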